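Put a wet canvas away in the drying rack

ROBOT

A 6-joint arm with a two-finger parallel gripper is mounted at the origin on the work surface. World frame = base frame: x ahead of the robot, y to its left, z up, the work surface at z = 0. Lengths are in m, angles in rad, forces in N, time in s.
With the tool pointing down it reaches from about 0.35 to 0.85 m from the base axis. Payload 8.1 kg.
Tool frame: the origin (TCP) lies between the finger pads; the fingertips stand 11 mm ahead of it and the grasp point (between the pads) lies 8 mm behind it (robot.tips_ahead is the distance from the TCP to the fingertips, in m); z points along the fingers, y is the line along which they close (so a half turn about z gives the same grasp; the last joint's range is limited). The gripper opens to 93 mm and grips with 3 to 60 N. Pads are 15 mm wide; open, the fingers measure 128 mm over their backs; the gripper's body (75 mm by 188 mm) begins 65 mm behind the grasp point.
Start: joints at [-1.24, 0.13, 1.488, -0, 1.523, -0.085], TCP at [0.242, -0.549, 0.23] pointing down, gripper open.
Joint ranges: [-2.96, 2.96], [-0.89, 2.26], [0.02, 2.5], [-1.34, 4.48], [0, 2.73], [-2.66, 2.66]. Speed limits (rad/s): [2.39, 2.39, 2.79, 3.14, 3.14, 3.14].

INTERFACE

Orientations are given as a rotation vector (axis times angle).
In Python, from plant import robot gives the robot as it stands. The module is installed in compiled form; this text tells all that it offers.
- The arm moves only by the tool move_arm, never from a script. Its argument "deltas" is one flat list of numbers, 7 for each row, row after row: the shift along the tool's x, y, z in m, then the turn, a rotation vector about the tool's x, y, z in rad, then the opening, from 0 (shut) to 1 (fully open). A call has 1 to 12 rows; each row is the pose to reach, as a shift and turn from the pose commanded when the call began, along the tool's axes at that moment; what a row does not reach only later rows make up. A row lasts 1/8 s, in which the tool goes at most 62.5 mm and 10.7 degrees, less where a joint would pass 70% of its speed; a pose out of reach is approached as far as the arm can. A call with a gripper value outside its range is refused whole. The fingers move at their own pace and stop on an object; "squeeze" is the grip in N (left out, the last holds). Time passes only in rows, so rows that repeat a pose let the fingers close. It gives the time, the measured TCP pose, the force, the opening and the grip force at its end, in the units of the state.
- robot.read_state(): the state, without advancing time (a new reading comes with each control period).
- robot.read_camera(name): name is "side" or "top"; returns (picture, depth): 400x640x3 uint8, red, green, blue; 400x640 float32, m along the optical axis (not along the pixel's ray), 0 where there is no reading.
- robot.camera_model(name): a dict with "K" (3x3 intrinsics, pixels), "R" (3x3) and "t" (3): a world point X has camera coordinates R X + t. Camera axes: x right, y down, z forward; pixel columns grow to the right and rows downward; lengths in m; the calibration is good to about 2 mm. A picture is of the moment at which its call begins. camera_model takes no time and is no camera call.
- robot.close_job(): hands the job in; it is judged then, once.
Trained networks look in the newest picture that a camera, given by its name, has taken for a name from the list of things; names that differ only in an ending like _2 or _b are one class to them, and where a whole thing is asked for, a point or a joint stands for the part that bears it (a point fixed in the world has none). Each returns a list of dicts, best first, with "confidence" (0 to 1); they miss things now and then, are a little off and sometimes report something else, mostly with a low value. They report only what shows in the picture. A call takes as long as a camera call. They do not tell look-alikes from the thing itself.
- robot.recognise(camera, label): "uv" ([column, row] in pixels, amid what is visible of it).
The state is a dict: "t": time; "q": joint angles; "dq": joint speeds; "joint_torque": joint torques, N m; "tool_pos": TCP position; "orientation": TCP orientation; "force": force on the tool from outside, world axes, zero at the start; "wrist_torque": the same for the moment, N m; "opening": finger opening in m; "gripper_force": force on a finger pad.
Only numpy, scipy, OpenCV 4.12 (cv2) and the standard library are available. Lean on these libraries where they do the work, as an engineer would, in place of code of your own. Each camera call takes 0.05 s, during which the arm holds its last target. There are 200 camera calls.

TASK

Lay the small wet canvas face up and flat in the empty plywood tray, then slide the tray by its handle into the empty low bay of the drying rack and press it home until the catch at the back clicks and holds it, and let go. The paint is wet: nothing may touch the painted face, and neither tray nor canvas may touch the board above. Be gentle: push the rack with no more than 18 N, and leave the other things where they are.

Things in the scene. Friction and masses are not known exactly. Their poses are not given: they have to be found in the camera images.
- canvas_mid (a point): Centre, half-way up, of the loose wet canvas: a small stretched canvas, 80 mm along its x, 60 mm along its y, 18 mm high, about 65 g, painted side up. It lies flat on the table to the left or to the right of the tray. Hold it by its edges. Axes are the canvas's own, z up.
- canvas: The same canvas as a body; origin at the centre of its underside.
- wet_face: The painted face: the top 1 mm of the canvas, 70 x 50 mm (the outer 5 mm all round are bare); origin at its centre, 17 mm above the canvas's underside. Nothing may touch it.
- tray: The empty loose plywood tray on the table in front of the rack, 0.35 to 0.55 kg. Origin: centre of its underside; x points to its back (the end that enters the rack), z up. 150 x 150 mm; floor 5 mm thick; rim 8 mm wide, its top 12 mm above the table; inside 134 x 134 mm. It slides on the table itself.
- strike (a point): Centre of the round steel head, 10 mm across, of the strike that sticks out from the middle of the tray's back edge on a 4 mm neck: 97 mm behind the tray's centre (+x), its tip at 102 mm. Axes as the tray's. It snaps into the catch.
- tray_handle (a point): Centre of the tray's handle: a plywood block at the middle of its front edge, 46 mm along the tray's x, 24 mm wide along its y, 18 mm high (3 to 21 mm above the table), to be pinched from above across its 24 mm. It lies 98 mm in front of (at -x from) the tray's centre, 12 mm up. Axes as the tray's.
- rack: Wooden drying rack, fixed to the table, 346 mm wide, 122 mm high. Origin at table level in its middle; x points from its front, which faces the robot, to its back. Two low bays at table level, fronts at x = -65 mm: y = +83.5 mm (robot's left: empty, the one to use) and y = -83.5 mm (already holds such a tray). Pigeon holes above 42 mm are set back to x = -40 mm. Do not push it with more than 18 N.
- deck: The board that roofs both bays: its underside is 32 mm and its top 42 mm above the table, front edge flush with the bay fronts, 150 mm deep; origin at the board's centre. Neither tray nor canvas may touch it.
- bay_mouth (a point): Middle of the mouth of the empty bay, in the plane of its front, 16 mm above the table. Axes as the rack's: x points into the bay. The bay is 155 mm wide (2.5 mm play either side of the tray) between walls with rounded front edges (6 mm radius). The catch's depth is not measured (it is screwed to a long slotted strip): with the tray held, its handle's centre lies anywhere from 63 to 99 mm outside the mouth.
- buffer (a joint): Sprung rubber buffer inside the catch in the middle of the back of the bay, m: 0 free, 0.0036 fully pressed (hard stop), about 0.002 while the catch holds the tray. The strike forces two sprung rollers apart (5 to 9 N with the drag of the tray, over 6 mm), snaps through, is drawn 6 mm further and presses the buffer (0.6 N per mm, 2 mm to the holding point); 1.5 mm beyond that is the hard stop.
- panel: Bystander, loose, to be left alone: blank canvas board, thin and white, 120 x 90 x 5 mm, flat on the table on the other side of the tray from the wet canvas; origin at the centre of its underside.
- paint_a: Bystander, loose, to be left alone: paint bottle, 62 mm across, 135 mm high, wide cap, on top of the rack; origin at the centre of its underside.
- paint_c: Bystander, loose, to be left alone: second such paint bottle, on the table to the right of the tray; origin at the centre of its underside.
- cup: Bystander, loose, to be left alone: clear water cup, 76 mm across, 100 mm high, on the table left of the rack; origin at the centre of its underside.
- can: Bystander, loose, to be left alone: drinks can, 62 mm across, 115 mm high, on the table right of the rack; origin at the centre of its underside.
- brush: Bystander, loose, to be left alone: paint brush, 180 mm long, lying on the table between the robot and the rack; origin at the centre of its underside.
There are look-alikes about, which are no part of the job. Several things look just like the tray: the one meant starts nearest to the robot's base. What is shaped like the canvas but red is not meant.

How it is judged:
On the way, in this order (a step that is already met when the one before it is completed fails the run):
1. the wet canvas lies flat in the tray, the tray not yet home (x of canvas_mid in the frame of tray between -0.05 and 0.05 m and y of canvas_mid in the frame of tray between -0.05 and 0.05 m and z of canvas_mid in the frame of tray between 0.011 and 0.0165 m and angle between canvas_mid's own z axis and vertical below 0.06 rad and value of joint buffer below 0.0005 m), for 0.2 s.
2. the tray is in the bay, past the catch and against its buffer (value of joint buffer above 0.001 m and y of tray in the frame of rack between 0.0755 and 0.0915 m and angle between tray's own z axis and vertical below 0.04 rad), for 0.1 s.
At the end, for the whole second after the job is handed in: The tray is in the empty bay (within 8 mm of its middle, level to 0.04 rad), held by the catch so that the buffer stays pressed by more than 1 mm, and at rest; the canvas lies face up and flat (0.06 rad) on the tray's floor, its centre within 50 mm of the tray's middle each way (all of step 2 and x of canvas_mid in the frame of tray between -0.05 and 0.05 m and y of canvas_mid in the frame of tray between -0.05 and 0.05 m and z of canvas_mid in the frame of tray between 0.011 and 0.0165 m and angle between canvas_mid's own z axis and vertical below 0.06 rad and linear speed of tray below 0.01 m/s); the robot touches nothing.
It fails at once if something touches the wet painted face (contact force between wet_face and anything else above 0.3 N).
It fails at once if the tray or the canvas touches the board above (contact force between any of tray, canvas and deck above 0.5 N).
It fails at once if the tray or the fingers press on the rack with more than 18 N (contact force between any of tray, the fingers and rack above 18 N).
It fails at once if the canvas is dropped or pressed hard into the tray (contact force between canvas and tray above 30 N).
It fails at once if a bystander is shifted by more than 20 mm (distance of any of panel, paint_a, paint_c, cup, can, brush from where it was at the start of the episode above 0.02 m).
It also fails if it takes over 72 s, if anything falls off the work surface, if the arm or the gripper's body presses on something with over 40 N, if the wrist force passes 120 N, or if a joint passes its speed limit or range.

## Working session

There is one attempt and no reset: what is moved stays moved. The work goes in short steps, Python scripts to look and compute and a tool call to move; the robot and the scene stay as the last step left them, time stands still between calls to the robot, and variables do not carry over. Pictures are saved under pics/ and viewed, at most 13 in all, crops included, and the job is handed in when it is done.

Besides the shell and the picture viewer there is one more tool, called after "Request:" as name(argument=value, ...), one argument or row to a line, values as JSON. move_arm: Moves the arm, as the interface text tells. Its arguments: {"type":"object","properties":{"deltas":{"type":"array","items":{"type":"number"}},"squeeze":{"type":"number"}},"required":["deltas"]}

```bash
mkdir -p pics; cat > h.py <<'E'
import numpy as np, cv2
from plant import robot
from scipy.spatial.transform import Rotation as Ro
def snap(cam,fn=None):
    p,d=robot.read_camera(cam)
    if fn: cv2.imwrite('pics/'+fn,p[:,:,::-1])
    return p,d
def cloud(cam,d):
    m=robot.camera_model(cam);K,R,t=[np.array(m[k]) for k in('K','R','t')]
    v,u=np.mgrid[:400,:640]
    P=np.stack([(u-K[0,2])/K[0,0]*d,(v-K[1,2])/K[1,1]*d,d],-1)
    return (P-t)@R   # R^T (P-t)
E
python3 - <<'E'
from h import *
for c in('top','side'):
    p,d=snap(c,c+'0.png'); X=cloud(c,d); np.save(c+'0.npy',X)
    m=robot.camera_model(c); print(c,np.round(m['K'],1).tolist(),(-np.array(m['R']).T@m['t']).round(3))
for l in('canvas','tray','tray_handle','strike','bay_mouth','rack','panel','brush','paint_c'):
    X=np.load('top0.npy')
    for r in robot.recognise('top',l)[:4]:
        u,v=[int(round(a)) for a in r['uv']]; print(l,round(r['confidence'],2),u,v,X[v,u].round(3))
s=robot.read_state(); print(s['t'],s['tool_pos'],s['orientation'],s['opening'],robot.tips_ahead)
print(Ro.from_rotvec(s['orientation']).as_matrix().round(3))
E
```

```text
top [[510.0, 0.0, 315.1], [0.0, 510.0, 209.1], [0.0, 0.0, 1.0]] [ 0.336 -0.048  1.456]
side [[520.5, 0.0, 315.2], [0.0, 520.5, 201.6], [0.0, 0.0, 1.0]] [0.401 0.663 0.954]
canvas 0.76 413 295 [ 0.385 -0.327  0.018]
canvas 0.62 413 236 [ 0.552 -0.332  0.012]
tray 0.59 197 184 [0.698 0.296 0.005]
tray 0.56 326 228 [ 0.573 -0.083  0.003]
tray_handle 0.91 326 230 [ 0.567 -0.083  0.004]
tray_handle 0.72 198 186 [ 0.693  0.294 -0.002]
strike 0.98 197 182 [0.703 0.296 0.006]
strike 0.62 323 231 [ 0.564 -0.075  0.003]
strike 0.43 416 237 [ 0.548 -0.339  0.018]
bay_mouth 0.71 362 156 [ 0.753 -0.177  0.122]
rack 0.87 366 156 [ 0.749 -0.186  0.137]
rack 0.32 439 180 [ 0.691 -0.386  0.115]
panel 0.92 251 240 [0.535 0.131 0.004]
brush 0.76 367 294 [ 0.386 -0.199  0.018]
paint_c 0.78 377 140 [ 0.754 -0.201  0.253]
paint_c 0.59 474 215 [ 0.596 -0.477  0.115]
0.55 [ 0.24238089 -0.54886221  0.22962453] [-3.07391523e+00 -6.48515206e-01  1.50812564e-05] 0.0932071270083422 0.011
[[ 0.915  0.404 -0.   ]
 [ 0.404 -0.915  0.   ]
 [-0.    -0.    -1.   ]]
```

View pics/top0.png

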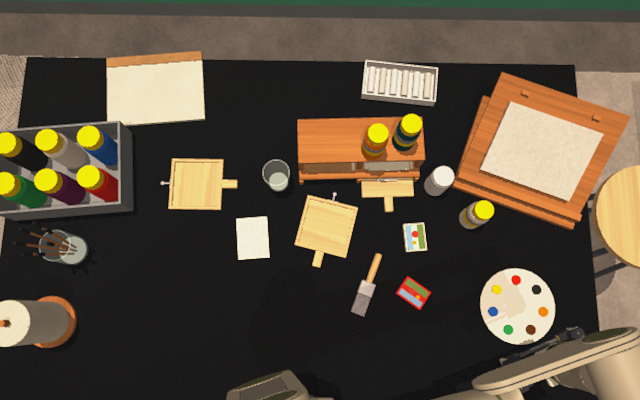

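View pics/side0.png

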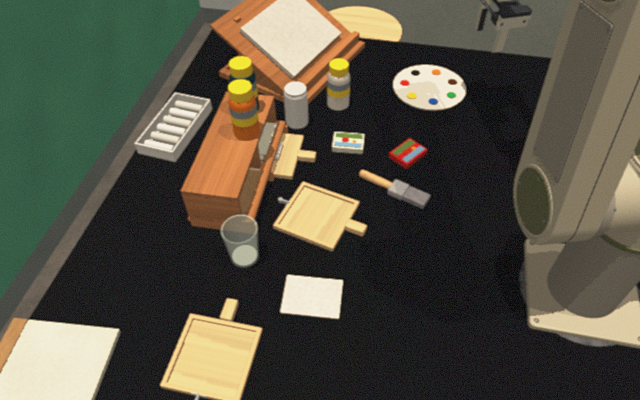

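The job tray is the middle one (tray centre about px (326,228), handle (318,258), strike (335,196)). The wet canvas is the landscape at (414,237), and the red one at (413,293) is the look-alike. The rack's empty left bay opens at about (330,180).

```bash
cat >> h.py <<'E'
def rays(cam,uv,z):
    m=robot.camera_model(cam);K,R,t=[np.array(m[k]) for k in('K','R','t')]
    uv=np.atleast_2d(np.asarray(uv,float)); c=-R.T@t
    w=np.c_[(uv[:,0]-K[0,2])/K[0,0],(uv[:,1]-K[1,2])/K[1,1],np.ones(len(uv))]@R
    return (c+w*((z-c[2])/w[:,2])[:,None])[:,:2]
def comp(mask,seed):
    n,l,st,ce=cv2.connectedComponentsWithStats(mask.astype(np.uint8)); 
    ys,xs=np.nonzero(l); i=np.argmin((xs-seed[0])**2+(ys-seed[1])**2); return (l==l[ys[i],xs[i]])
def rect(cam,mask,z):
    c=max(cv2.findContours(mask.astype(np.uint8),0,1)[0],key=cv2.contourArea)[:,0,:]
    return cv2.minAreaRect((rays(cam,c,z)*1000).astype(np.float32))
E
python3 - <<'E'
from h import *
p=cv2.imread('pics/top0.png'); g=p.max(2); X=np.load('top0.npy')
for c,seeds in(('top',((413,237),(326,228),(252,238),(368,290))),('side',((348,141),(318,215),(312,297)))):
    p=cv2.imread('pics/%s0.png'%c); m=p.max(2)>75
    for i,s in enumerate(seeds):
        k=comp(m,s); 
        if i==1:
            o=cv2.morphologyEx(k.astype(np.uint8),cv2.MORPH_OPEN,np.ones((25,25)) if 0 else cv2.getStructuringElement(2,(21,21)))
            r=rect(c,o,.012); h=k&(cv2.dilate(o,np.ones((5,5)))==0); ys,xs=np.nonzero(h)
            n,l,st,ce=cv2.connectedComponentsWithStats(h.astype(np.uint8)); print('handle bits',[(a.round(1),b[4],rays(c,a,.02).round(3)) for a,b in zip(ce[1:],st[1:]) if b[4]>15])
        else: r=rect(c,k,.018 if i==0 else .005)
        print(c,s,k.sum(),[np.round(a,1) for a in r])
p=cv2.imread('pics/top0.png')
X=np.load('top0.npy'); top=(X[...,2]>.112)&(X[...,2]<.132)&(X[...,0]>.6); k=comp(top,(330,140)); print('racktop',[np.round(a,1) for a in rect('top',k,.122)])
# front edge of top and deck front edge, left edge
for z,lo,hi in((.122,.112,.132),(.042,.034,.052)):
    k=(X[...,2]>lo)&(X[...,2]<hi); pts=[]
    for u in range(303,420,4):
        v=np.nonzero(k[140:190,u])[0]
        if len(v): pts.append((u,140+v.max()))
    pts=np.array(pts); w=rays('top',pts+[0,.5],z); f=np.polyfit(w[:,1],w[:,0],1)
    for _ in range(3):
        r=w[:,0]-np.polyval(f,w[:,1]); ok=abs(r)<.004
        if ok.sum()>5:f=np.polyfit(w[ok,1],w[ok,0],1)
    print(z,'front x=a*y+b',f.round(4),ok.sum(),len(pts))
k=comp(top,(330,140)); pts=np.array([(np.nonzero(k[v,:])[0].min(),v) for v in range(124,160,3)]); print('left',rays('top',pts-[.5,0],.122).round(4)[::3].tolist())
E
```

```text
top (413, 237) 646 [array([ 549.2, -335.3]), array([83. , 63.9]), np.float64(5.6)]
handle bits [(array([334. , 194.3]), np.int32(21), array([[ 0.669, -0.105]])), (array([317. , 260.8]), np.int32(114), array([[ 0.476, -0.059]]))]
top (326, 228) 3020 [array([577.4, -82.7]), array([153.4, 158.1]), np.float64(76.4)]
top (252, 238) 1363 [array([542.6, 128.3]), array([122.2,  92.4]), np.float64(5.3)]
top (368, 290) 759 [array([ 416.7, -202.7]), array([ 43.4, 183.2]), np.float64(71.0)]
side (348, 141) 692 [array([ 550.1, -326.4]), array([85.8, 81.4]), np.float64(5.2)]
handle bits [(array([280.6, 199.4]), np.int32(33), array([[ 0.67 , -0.098]])), (array([358.7, 228. ]), np.int32(188), array([[ 0.476, -0.052]]))]
side (318, 215) 3956 [array([577.8, -78.4]), array([162.4, 164.9]), np.float64(76.3)]
side (312, 297) 2410 [array([543.2, 130.8]), array([124.5,  95. ]), np.float64(5.4)]
racktop [array([ 799.6, -173.7]), array([127.7, 345.5]), np.float64(2.3)]
0.122 front x=a*y+b [-0.0418  0.7289] 30 30
0.042 front x=a*y+b [-0.0416  0.7046] 29 30
left [[0.843, 0.0009], [0.8169, 0.0004], [0.791, -0.0001], [0.7653, -0.0034]]
```

```bash
python3 - <<'E'
import cv2
p=cv2.imread('pics/top0.png')[100:280,270:450]; cv2.imwrite('pics/crop1.png',cv2.resize(p,(600,600),interpolation=cv2.INTER_CUBIC))
E
```

```text
(no output)
```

View pics/crop1.png

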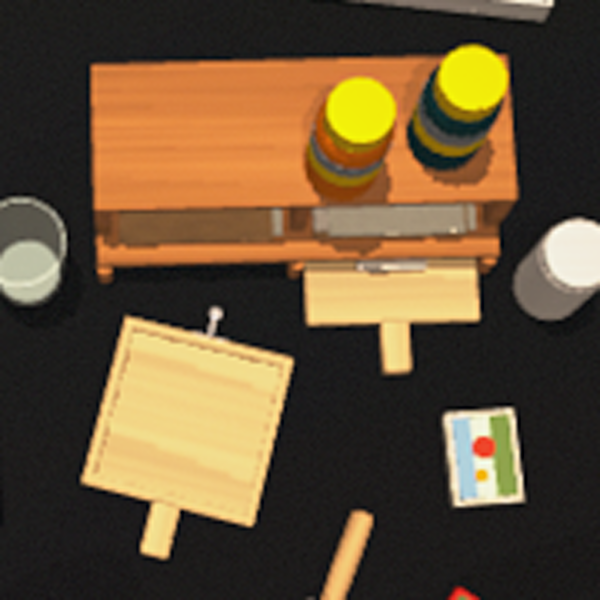

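The crop confirms three things: the tray's handle faces the robot with its yaw around -13°, the wet canvas long side runs nearly along x, and the left bay is empty.

```bash
cat >> h.py <<'E'
def go(x,y,z,yaw_deg):
    s=robot.read_state(); R=Ro.from_rotvec(s['orientation']); a=np.radians(yaw_deg)
    T=np.array([[np.cos(a),np.sin(a),0],[np.sin(a),-np.cos(a),0],[0,0,-1]])
    d=R.inv().apply(np.array([x,y,z])-s['tool_pos']); r=(R.inv()*Ro.from_matrix(T)).as_rotvec()
    print('t',round(s['t'],2),'tcp',s['tool_pos'].round(4),'F',np.round(s['force'],1),'op',round(s['opening'],4),'d',d.round(4),'rot',r.round(4))
E
python3 - <<'E'
from h import *
go(.549,-.334,.15,5.6)
print(rays('top',[(484,210)],.135))
E
```

```text
t 0.55 tcp [ 0.2424 -0.5489  0.2296] F [ 1.3  0.3 -0.4] op 0.0932 d [ 0.3673 -0.0727  0.0796] rot [-0.      0.      0.3181]
[[ 0.60548986 -0.49775927]]
```

Request:
move_arm(
  deltas=[0.05,-0.01,0,0,0,0.04,1,0.11,-0.02,0.01,0,0,0.1,1,0.17,-0.034,0.02,0,0,0.16,1,0.23,-0.046,0.03,0,0,0.22,1,0.28,-0.056,0.045,0,0,0.27,1,0.32,-0.064,0.06,0,0,0.3,1,0.35,-0.07,0.07,0,0,0.318,1,0.367,-0.073,0.08,0,0,0.318,1,0.367,-0.073,0.08,0,0,0.318,1,0.367,-0.073,0.08,0,0,0.318,1],
)

```text
t: 1.8
tool_pos: [0.548, -0.3348, 0.1501]
orientation: [3.137, 0.153, -0.0]
force: [-0.7, -0.3, -0.2]
opening: 0.0934
gripper_force: 0.0
```

```bash
python3 - <<'E'
from h import *
snap('side','side1.png')
go(.549,-.334,.016,5.6)
E
```

```text
t 1.85 tcp [ 0.548  -0.335   0.1503] F [ 0.1  0.3 -0.2] op 0.093 d [ 0.001  -0.0011  0.1343] rot [ 0.0008 -0.0004 -0.001 ]
```

View pics/side1.png

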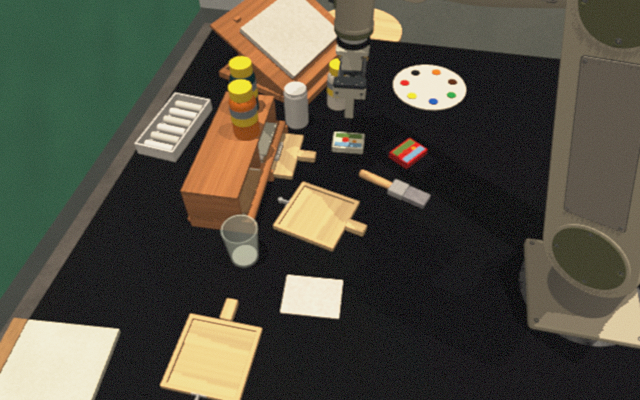

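The gripper hangs at px (350,90) above the canvas (348,142), and the other things are clear. I'll descend and grip by the edges.

Request:
move_arm(
  deltas=[0.001,-0.001,0.04,0,0,0,1,0.001,-0.001,0.08,0,0,0,1,0.001,-0.001,0.11,0,0,0,1,0.001,-0.001,0.125,0,0,0,1,0.001,-0.001,0.135,0,0,0,1,0.001,-0.001,0.135,0,0,0,0.5,0.001,-0.001,0.135,0,0,0,0.5,0.001,-0.001,0.135,0,0,0,0.5,0.001,-0.001,0.135,0,0,0,0.5,0.001,-0.001,0.135,0,0,0,0.5,0.001,-0.001,0.135,0,0,0,0.5],
  squeeze=10,
)

```text
t: 3.22
tool_pos: [0.5501, -0.3332, 0.0155]
orientation: [3.137, 0.154, 0.002]
force: [-0.6, 0.5, 5.3]
opening: 0.0597
gripper_force: 10.0
```

Request:
move_arm(
  deltas=[0,0,-0.005,0,0,0,0.5,0,0,-0.015,0,0,0,0.5,0,0,-0.035,0,0,0,0.5,0,0,-0.06,0,0,0,0.5,0,0,-0.08,0,0,0,0.5,0,0,-0.09,0,0,0,0.5],
)

```text
t: 3.98
tool_pos: [0.5504, -0.3334, 0.1072]
orientation: [3.136, 0.154, 0.004]
force: [0.7, -0.3, -0.7]
opening: 0.0601
gripper_force: 10.0
```

```bash
python3 - <<'E'
from h import *
go(.577,-.0815,.1,-13.5)
E
```

```text
t 3.98 tcp [ 0.5504 -0.3334  0.1072] F [ 0.7 -0.3 -0.7] op 0.0601 d [ 0.051  -0.2481  0.0069] rot [ 0.0015 -0.0026  0.3334]
```

Request:
move_arm(
  deltas=[0.003,-0.015,0,0,0,0.02,0.5,0.009,-0.045,0,0,0,0.06,0.5,0.018,-0.085,0,0,0,0.11,0.5,0.026,-0.125,0,0,0,0.17,0.5,0.034,-0.165,0.002,0,0,0.22,0.5,0.042,-0.2,0.004,0,0,0.27,0.5,0.047,-0.228,0.005,0,0,0.31,0.5,0.05,-0.242,0.006,0,0,0.33,0.5,0.051,-0.248,0.007,0,0,0.333,0.5,0.051,-0.248,0.007,0,0,0.333,0.5,0.051,-0.248,0.007,0,0,0.333,0.5],
)

```text
t: 5.35
tool_pos: [0.5759, -0.0816, 0.0976]
orientation: [3.12, -0.369, -0.0]
force: [0.5, -0.5, -1.4]
opening: 0.06
gripper_force: 10.0
```

```bash
python3 - <<'E'
from h import *
snap('side','side2.png')
go(.577,-.0815,.0215,-13.5)
E
```

```text
t 5.4 tcp [ 0.576  -0.0817  0.0977] F [-0.4 -0.6 -1. ] op 0.0599 d [ 0.0009 -0.0005  0.0762] rot [ 0.0001 -0.0001 -0.0002]
```

View pics/side2.png

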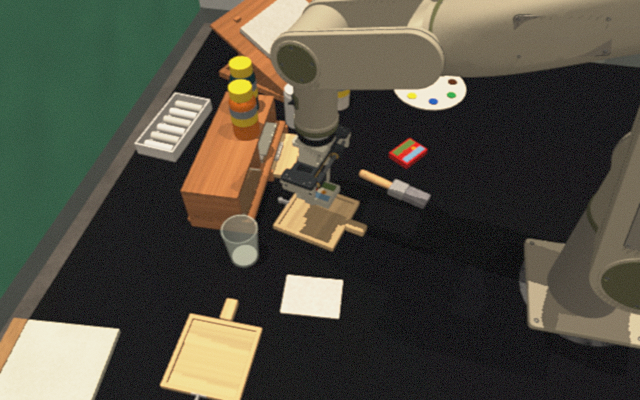

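The canvas is held over the tray at px (318,195), with everything else undisturbed. I'll lower it and release.

Request:
move_arm(
  deltas=[0.001,0,0.01,0,0,0,0.5,0.001,0,0.03,0,0,0,0.5,0.001,0,0.05,0,0,0,0.5,0.001,0,0.064,0,0,0,0.5,0.001,0,0.072,0,0,0,0.5,0.001,0,0.076,0,0,0,0.5,0.001,0,0.076,0,0,0,0.5],
)

```text
t: 6.28
tool_pos: [0.5772, -0.0812, 0.0218]
orientation: [3.12, -0.369, 0.0]
force: [0.2, -0.1, -0.7]
opening: 0.0598
gripper_force: 10.0
```

Request:
move_arm(
  deltas=[0,0,0.0007,0,0,0,0.6,0,0,0.0007,0,0,0,0.7,0,0,0.0007,0,0,0,0.8,0,0,0.0007,0,0,0,0.8,0,0,-0.005,0,0,0,0.8,0,0,-0.02,0,0,0,0.8,0,0,-0.05,0,0,0,0.8,0,0,-0.08,0,0,0,0.8,0,0,-0.08,0,0,0,0.8],
)

```text
t: 7.4
tool_pos: [0.5798, -0.0818, 0.1061]
orientation: [3.119, -0.368, 0.011]
force: [0.5, -0.3, 0.3]
opening: 0.0747
gripper_force: 0.0
```

```bash
python3 - <<'E'
from h import *
snap('side','side3.png')
go(.482,-.059,.1,-13.5)
E
```

```text
t 7.45 tcp [ 0.5785 -0.0815  0.1039] F [ 0.3 -0.3 -0.8] op 0.0745 d [-0.0991  0.0006  0.0035] rot [-0.     -0.004   0.0004]
```

Request:
move_arm(
  deltas=[-0.02,0,0,0,0,0,0.8,-0.05,0,0,0,0,0,0.8,-0.08,0,0.002,0,0,0,0.8,-0.099,0,0.003,0,0,0,0.8,-0.099,0,0.003,0,0,0,0.8],
)

```text
t: 8.07
tool_pos: [0.4791, -0.0577, 0.0974]
orientation: [-3.12, 0.368, 0.004]
force: [0.7, 0.8, -0.0]
opening: 0.0742
gripper_force: 0.0
```

```bash
python3 - <<'E'
from h import *
p1,_=snap('side'); p2,_=snap('top')
cv2.imwrite('pics/both4.png',np.vstack([cv2.resize(p1[100:300,180:440],(780,600))[:300*1,:,::-1] if 0 else cv2.resize(p1[140:280,240:400],(460,400))[:,:,::-1]]+[cv2.resize(p2[180:270,270:385],(460,200))[:,:,::-1]]))
go(.482,-.059,.014,-13.5)
E
```

```text
t 8.18 tcp [ 0.4809 -0.0582  0.0983] F [ 0.1 -0.3  0.8] op 0.0745 d [0.0013 0.0005 0.0843] rot [0.     0.0002 0.0004]
```

View pics/both4.png

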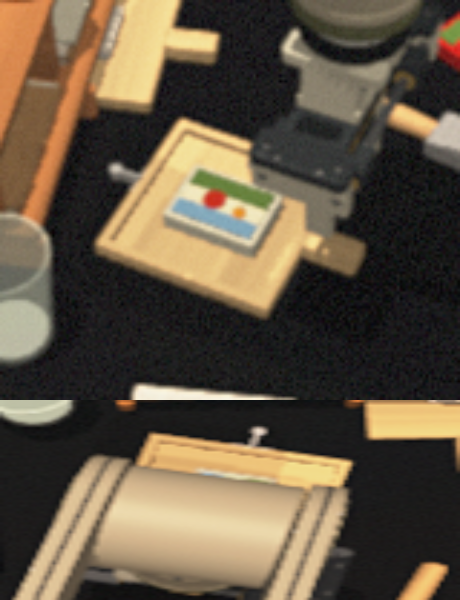

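The canvas lies flat in the tray, and the gripper stands over the handle. I'll descend and pinch it.

Request:
move_arm(
  deltas=[0.001,0,0.02,0,0,0,0.7,0.001,0,0.05,0,0,0,0.7,0.001,0,0.07,0,0,0,0.7,0.001,0,0.08,0,0,0,0.7,0.001,0,0.084,0,0,0,0.7,0.001,0,0.084,0,0,0,0.4,0.001,0,0.084,0,0,0,0.2,0.001,0,0.084,0,0,0,0.2,0.001,0,0.084,0,0,0,0.2,0.001,0,0.084,0,0,0,0.2,0.001,0,0.084,0,0,0,0.2,0.001,0,0.084,0,0,0,0.2],
  squeeze=25,
)

```text
t: 9.68
tool_pos: [0.4819, -0.0585, 0.0149]
orientation: [3.12, -0.369, 0.0]
force: [-2.5, -1.2, 4.4]
opening: 0.024
gripper_force: 25.0
```

```bash
python3 - <<'E'
from h import *
# tray handle target: rack yaw 2.4, tray centre x .575 on bay line -> handle .098 in front
a=np.radians(2.4); ex=np.array([np.cos(a),np.sin(a)]); m=np.array([.7075,-.094])
for D in(.23,):
    h=m-ex*D; print(h); go(h[0],h[1],.014,2.4)
E
```

```text
[ 0.47770175 -0.1036314 ]
t 9.68 tcp [ 0.4819 -0.0585  0.0149] F [-2.5 -1.2  4.4] op 0.024 d [0.0065 0.0449 0.0009] rot [ 1.000e-04 -3.000e-04 -2.772e-01]
```

Request:
move_arm(
  deltas=[0,0.004,0,0,0,-0.025,0.2,0.001,0.009,0,0,0,-0.055,0.2,0.002,0.014,0,0,0,-0.085,0.2,0.003,0.019,0,0,0,-0.115,0.2,0.0035,0.024,0,0,0,-0.145,0.2,0.004,0.029,0,0,0,-0.175,0.2,0.005,0.034,0,0,0,-0.205,0.2,0.0055,0.038,0,0,0,-0.235,0.2,0.006,0.042,0,0,0,-0.26,0.2,0.0065,0.045,0,0,0,-0.277,0.2,0.0065,0.045,0,0,0,-0.277,0.2,0.0065,0.045,0,0,0,-0.277,0.2],
)

```text
t: 11.18
tool_pos: [0.4779, -0.1038, 0.0149]
orientation: [3.141, 0.067, 0.001]
force: [-0.1, 2.4, 6.1]
opening: 0.0235
gripper_force: 25.0
```

```bash
python3 - <<'E'
from h import *
go(.4777,-.1036,.0149,2.4)
p,d=snap('side','side5.png'); p2,_=snap('top','top5.png')
a=cv2.resize(p[130:280,190:400],(560,400)); b=cv2.resize(p2[160:270,260:410],(546,400))
cv2.imwrite('pics/v5.png',cv2.resize(np.hstack([a,b]),(800,290))[:,:,::-1])
E
```

```text
t 11.18 tcp [ 0.4779 -0.1038  0.0149] F [-0.1  2.4  6.1] op 0.0235 d [-0.0002 -0.0002  0.    ] rot [ 0.0001 -0.0007  0.0009]
```

View pics/v5.png

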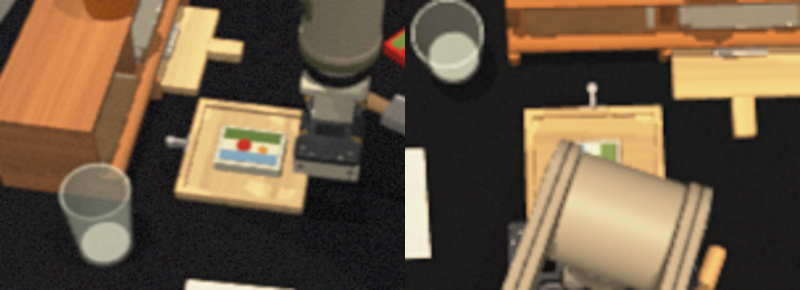

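The tray is now roughly square to the bay, with the strike at crop px (591,90) pointing in and the canvas flat inside. Next I'll measure the lateral and yaw error in the top picture.

```bash
python3 - <<'E'
from h import *
a=np.radians(2.4); ex=np.array([np.cos(a),np.sin(a)]); ey=np.array([-ex[1],ex[0]]); o=np.array([.776,-.1747])
rk=lambda w:np.c_[(w-o)@ex,(w-o)@ey]
def edges(img,row_or_col,axis,lo,hi):
    g=cv2.GaussianBlur(img,(3,3),0).max(2).astype(float); l=g[row_or_col] if axis=='r' else g[:,row_or_col]
    t=75; i=np.arange(lo,hi); return i,l
g=cv2.imread('pics/top5.png').max(2).astype(float)
def cross(l,t,lo,hi,rising):
    for i in range(lo,hi):
        A,B=l[i],l[i+1]
        if (rising and A<t<=B) or (not rising and A>=t>B): return i+(A-t)/(A-B)
L=[];Rr=[];Bk=[]
for v in range(203,222):
    x=cross(g[v],75,290,325,True); y=cross(g[v],75,345,366,False)
    if x and v<225: L.append((x,v))
    if y: Rr.append((y,v))
for u in range(310,353):
    if 324<u<336: continue
    y=cross(g[:,u],75,186,212,True)
    if y: Bk.append((u,y))
for n,P,ax in(('L',L,0),('R',Rr,0),('B',Bk,1)):
    w=rk(rays('top',P,.012)); f=np.polyfit(w[:,ax],w[:,1-ax],1); r=np.polyval(f,w[:,ax])-w[:,1-ax]; ok=abs(r)<2*np.median(abs(r))+1e-4; f=np.polyfit(w[ok,ax],w[ok,1-ax],1)
    print(n,len(P),'slope deg',np.degrees(np.arctan(f[0])).round(2),'at mean',w[ok].mean(0).round(4))
# strike head centroid
m=(g>75).astype(np.uint8); y,x=np.nonzero(m[188:197,322:342]); print('strike',rk(rays('top',[(322+x.mean(),188+y.mean())],.008)).round(4))
# rack: left ends of top (.122) and of deck/wall (.042) rows
for z,vs in((.122,range(124,160,4)),(.042,range(168,181,2))):
    P=[(cross(g[v],60,285,312,True),v) for v in vs]; P=[p for p in P if p[0]]
    print(z,rk(rays('top',P,z)).round(4).tolist())
# deck front edge
P=[(u,cross(g[:,u],60,172,190,False)) for u in range(308,352,4)]; P=[p for p in P if p[1]]; print('deck front',rk(rays('top',P,.037)).round(4)[::2].tolist())
E
```

```text
L 19 slope deg 0.08 at mean [-0.1522  0.1607]
R 19 slope deg 0.11 at mean [-0.1564  0.0064]
B 32 slope deg -0.12 at mean [-0.1179  0.081 ]
strike [[-0.0981  0.0835]]
0.122 [[0.0744, 0.1761], [0.0628, 0.1764], [0.0512, 0.1763], [0.0396, 0.1767], [0.0281, 0.1769], [0.0166, 0.1766], [0.0051, 0.1769], [-0.0063, 0.1771], [-0.0177, 0.1758]]
0.042 [[-0.0287, 0.1754], [-0.0347, 0.1755], [-0.0406, 0.1774], [-0.0465, 0.176], [-0.0525, 0.1761], [-0.0584, 0.176], [-0.0643, 0.1762]]
deck front [[-0.0631, 0.148], [-0.063, 0.125], [-0.0626, 0.102], [-0.0625, 0.079], [-0.0627, 0.056], [-0.063, 0.033]]
```

Request:
move_arm(
  deltas=[0.002,-0.0007,-0.0005,0,0,0,0.2,0.006,-0.0007,-0.0005,0,0,0,0.2,0.011,-0.0007,-0.0005,0,0,0,0.2,0.016,-0.0007,-0.0005,0,0,0,0.2,0.021,-0.0007,-0.0005,0,0,0,0.2,0.026,-0.0007,-0.0005,0,0,0,0.2,0.031,-0.0007,-0.0005,0,0,0,0.2,0.036,-0.0007,-0.0005,0,0,0,0.2,0.041,-0.0007,-0.0005,0,0,0,0.2,0.045,-0.0007,-0.0005,0,0,0,0.2,0.048,-0.0007,-0.0005,0,0,0,0.2,0.048,-0.0007,-0.0005,0,0,0,0.2],
)

```text
t: 12.78
tool_pos: [0.5248, -0.1014, 0.0149]
orientation: [3.141, 0.066, -0.003]
force: [-3.1, 0.4, 5.9]
opening: 0.0242
gripper_force: 25.0
```

```bash
python3 - <<'E'
from h import *
go(.7075-.1817,-.094-.0076+.0007,.0149,2.4)
p,d=snap('side'); p2,_=snap('top','top6.png')
a=cv2.resize(p[130:280,190:400],(560,400)); b=cv2.resize(p2[150:220,275:375],(572,400))
cv2.imwrite('pics/v6.png',cv2.resize(np.hstack([a,b]),(800,283))[:,:,::-1])
E
```

```text
t 12.78 tcp [ 0.5248 -0.1014  0.0149] F [-3.1  0.4  5.9] op 0.0242 d [ 0.001  -0.0005  0.    ] rot [0.0003 0.0017 0.0003]
```

View pics/v6.png

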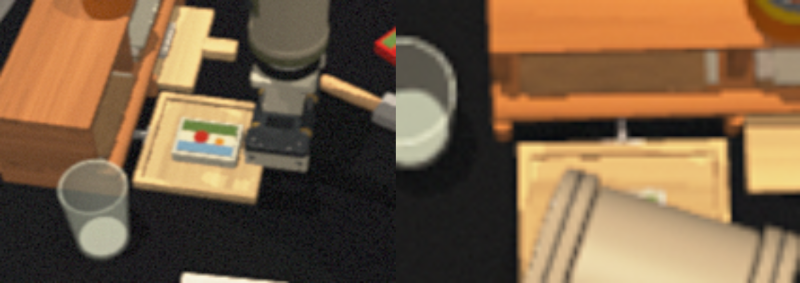

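The tray's back edge is about 9 mm short of the mouth, between the wall ends seen at crop x≈(494–512) and (727–745). I'll measure the centring.

```bash
python3 - <<'E'
from h import *
a=np.radians(2.4); ex=np.array([np.cos(a),np.sin(a)]); ey=np.array([-ex[1],ex[0]]); o=np.array([.776,-.1747])
rk=lambda w:np.c_[(w-o)@ex,(w-o)@ey]
g=cv2.imread('pics/top6.png').max(2).astype(float)
for v in range(180,186): print(v,'L',g[v,296:308].astype(int),'R',g[v,353:366].astype(int))
def cr(l,lo,hi,t,sg):
    for i in range(lo,hi):
        if (l[i]-t)*(l[i+1]-t)<=0 and np.sign(l[i+1]-l[i])==sg: return i+(l[i]-t)/(l[i]-l[i+1])
for v in (181,182,183):
    e=[cr(g[v],294,303,75,1),cr(g[v],298,312,75,-1),cr(g[v],350,360,75,1),cr(g[v],357,368,75,-1)]
    print(v,[(round(float(x),2),rk(rays('top',[(x,v)],.018))[0].round(4).tolist()) for x in e if x])
for v in (190,195,200):
    e=[cr(g[v],298,315,90,1),cr(g[v],345,362,90,-1)]; print(v,rk(rays('top',[(x,v) for x in e],.012)).round(4).tolist())
E
```

```text
180 L [ 27  26  48 143 191 182 170 122  36  39  40  39] R [ 17  19  23  72 135 197 224 173 129 163 162 161 159]
181 L [ 26  31  26 174 240 236 219 144  20  20  19  20] R [ 16  18  22  78 107 105  96  66 146 209 206 205 204]
182 L [ 30  26  26  90 146 162 134  76  26  16  20  21] R [ 19  15  22  66 100 100  82  44 185 247 244 243 242]
183 L [ 29  25  26  56  94 107 101  75  20  20  18  15] R [ 17  14  19  30  58  65  37  19 163 237 241 239 239]
184 L [29 29 28 41 79 95 83 52 18 17 17 18] R [190 188 190 152  39  28  21  21 163 235 239 237 237]
185 L [ 29  26  29  28  31  37  29  22  39 141 193 189] R [252 252 255 234  65  26  25  26 163 236 239 238 237]
181 [(298.33, [-0.061, 0.1762]), (303.56, [-0.0615, 0.161]), (355.95, [-0.0656, 0.0086]), (359.7, [-0.0659, -0.0023])]
182 [(298.77, [-0.0641, 0.175]), (303.02, [-0.0644, 0.1626]), (356.26, [-0.0686, 0.0078]), (359.18, [-0.0689, -0.0007])]
183 [(299.5, [-0.0671, 0.1729]), (303.0, [-0.0674, 0.1628])]
190 [[-0.087, 0.1593], [-0.0912, 0.0054]]
195 [[-0.1019, 0.1597], [-0.1061, 0.0064]]
200 [[-0.1168, 0.1601], [-0.121, 0.006]]
```

Request:
move_arm(
  deltas=[0,-0.002,0,0,0,0,0.2,0.001,-0.002,0,0,0,0,0.2,0.003,-0.002,0,0,0,0,0.2,0.005,-0.002,0,0,0,0,0.2,0.008,-0.002,0,0,0,0,0.2,0.011,-0.002,0,0,0,0,0.2,0.014,-0.002,0,0,0,0,0.2,0.016,-0.002,0,0,0,0,0.2,0.018,-0.002,0,0,0,0,0.2],
)

```text
t: 14.0
tool_pos: [0.5427, -0.098, 0.0149]
orientation: [-3.14, -0.066, 0.003]
force: [-5.5, -0.0, 5.9]
opening: 0.0237
gripper_force: 25.0
```

Request:
move_arm(
  deltas=[0.002,0,0,0,0,0,0.2,0.004,0,0,0,0,0,0.2,0.007,0,0,0,0,0,0.2,0.01,0,0,0,0,0,0.2,0.013,0,0,0,0,0,0.2,0.016,0,0,0,0,0,0.2,0.018,0,0,0,0,0,0.2,0.02,0,0,0,0,0,0.2],
)

```text
t: 15.0
tool_pos: [0.5627, -0.0971, 0.0149]
orientation: [-3.14, -0.066, 0.003]
force: [-5.7, -0.1, 6.5]
opening: 0.0236
gripper_force: 25.0
```

```bash
python3 - <<'E'
from h import *
s=robot.read_state(); print(s['force'],s['wrist_torque'],s['tool_pos'])
p,d=snap('side'); p2,_=snap('top','top7.png')
a=cv2.resize(p[130:280,190:400],(560,400)); b=cv2.resize(p2[150:220,275:375],(572,400))
cv2.imwrite('pics/v7.png',cv2.resize(np.hstack([a,b]),(800,283))[:,:,::-1])
E
```

```text
[-5.67914811 -0.14428012  6.47461817] [-0.11551631  1.01155493  0.01224383] [ 0.56267724 -0.0971231   0.01494091]
```

View pics/v7.png

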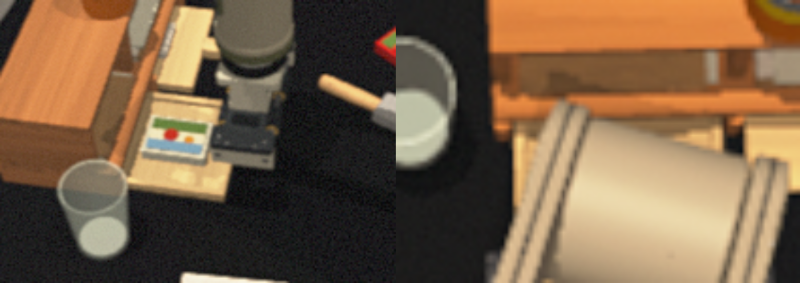

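The tray is entering the bay cleanly: the back edge is under the deck, the canvas lies flat, and there is no side force. I'll keep going.

Request:
move_arm(
  deltas=[0.002,0,0,0,0,0,0.2,0.005,0,0,0,0,0,0.2,0.008,0,0,0,0,0,0.2,0.011,0,0,0,0,0,0.2,0.014,0,0,0,0,0,0.2,0.017,0,0,0,0,0,0.2,0.02,0,0,0,0,0,0.2,0.023,0,0,0,0,0,0.2,0.025,0,0,0,0,0,0.2,0.027,0,0,0,0,0,0.2,0.028,0,0,0,0,0,0.2],
)

```text
t: 16.48
tool_pos: [0.5907, -0.096, 0.0149]
orientation: [-3.141, -0.066, 0.003]
force: [-5.6, -0.9, 6.5]
opening: 0.0238
gripper_force: 25.0
```

Request:
move_arm(
  deltas=[0.001,0,0,0,0,0,0.2,0.002,0,0,0,0,0,0.2,0.003,0,0,0,0,0,0.2,0.004,0,0,0,0,0,0.2,0.005,0,0,0,0,0,0.2,0.006,0,0,0,0,0,0.2],
)

```text
t: 17.23
tool_pos: [0.5967, -0.0957, 0.0149]
orientation: [-3.14, -0.066, 0.003]
force: [-5.8, -0.6, 6.3]
opening: 0.0238
gripper_force: 25.0
```

Request:
move_arm(
  deltas=[0.001,0,0,0,0,0,0.2,0.002,0,0,0,0,0,0.2,0.003,0,0,0,0,0,0.2,0.004,0,0,0,0,0,0.2],
)

```text
t: 17.73
tool_pos: [0.6006, -0.0955, 0.0149]
orientation: [-3.14, -0.066, 0.003]
force: [-6.0, -0.6, 6.5]
opening: 0.0236
gripper_force: 25.0
```

Request:
move_arm(
  deltas=[0.001,0,0,0,0,0,0.2,0.002,0,0,0,0,0,0.2,0.003,0,0,0,0,0,0.2,0.004,0,0,0,0,0,0.2],
)

```text
t: 18.23
tool_pos: [0.6046, -0.0954, 0.0149]
orientation: [-3.14, -0.066, 0.003]
force: [-5.8, -0.6, 6.1]
opening: 0.0238
gripper_force: 25.0
```

Request:
move_arm(
  deltas=[0.001,0,0,0,0,0,0.2,0.002,0,0,0,0,0,0.2,0.003,0,0,0,0,0,0.2,0.004,0,0,0,0,0,0.2],
)

```text
t: 18.73
tool_pos: [0.6087, -0.0952, 0.015]
orientation: [-3.14, -0.066, 0.003]
force: [-4.5, -1.0, 6.0]
opening: 0.0238
gripper_force: 25.0
```

Request:
move_arm(
  deltas=[0.001,0,0,0,0,0,0.2,0.002,0,0,0,0,0,0.2,0.003,0,0,0,0,0,0.2],
)

```text
t: 19.1
tool_pos: [0.6117, -0.0951, 0.0149]
orientation: [-3.141, -0.066, 0.003]
force: [-6.0, -0.1, 6.7]
opening: 0.0239
gripper_force: 25.0
```

Request:
move_arm(
  deltas=[0.001,0,0,0,0,0,0.2,0.002,0,0,0,0,0,0.2,0.003,0,0,0,0,0,0.2,0.004,0,0,0,0,0,0.2],
)

```text
t: 19.6
tool_pos: [0.6156, -0.0949, 0.0149]
orientation: [-3.141, -0.066, 0.003]
force: [-5.0, -0.7, 6.6]
opening: 0.0237
gripper_force: 25.0
```

Request:
move_arm(
  deltas=[0.001,0,0,0,0,0,0.2,0.002,0,0,0,0,0,0.2,0.003,0,0,0,0,0,0.2,0.004,0,0,0,0,0,0.2],
)

```text
t: 20.1
tool_pos: [0.6196, -0.0948, 0.0149]
orientation: [-3.141, -0.066, 0.003]
force: [-5.4, -0.3, 6.0]
opening: 0.0238
gripper_force: 25.0
```

Request:
move_arm(
  deltas=[0.001,0,0,0,0,0,0.2,0.002,0,0,0,0,0,0.2,0.003,0,0,0,0,0,0.2,0.004,0,0,0,0,0,0.2],
)

```text
t: 20.6
tool_pos: [0.6236, -0.0946, 0.015]
orientation: [-3.14, -0.066, 0.003]
force: [-7.2, -0.0, 7.5]
opening: 0.0235
gripper_force: 25.0
```

Request:
move_arm(
  deltas=[0.001,0,0,0,0,0,0.2,0.002,0,0,0,0,0,0.2],
)

```text
t: 20.85
tool_pos: [0.6239, -0.0946, 0.0149]
orientation: [-3.14, -0.066, 0.009]
force: [-16.0, -1.0, 16.1]
opening: 0.0238
gripper_force: 25.0
```

Resistance has started, but the tool is also pressing down with 16 N, which adds drag. I'll ease back and relieve the vertical load.

Request:
move_arm(
  deltas=[-0.001,0,0,0,0,0,0.2,-0.0015,0,-0.0006,0,0,0,0.2,-0.0015,0,-0.0012,0,0,0,0.2,-0.0015,0,-0.0012,0,0,0,0.2],
)

```text
t: 21.35
tool_pos: [0.6238, -0.0945, 0.0154]
orientation: [-3.14, -0.066, 0.003]
force: [-4.4, 0.1, -2.1]
opening: 0.0239
gripper_force: 25.0
```

```bash
python3 - <<'E'
from h import *
s=robot.read_state(); print(s['force'].round(1),s['wrist_torque'].round(2),s['tool_pos'].round(4),Ro.from_rotvec(s['orientation']).as_matrix()[:,2].round(4))
p,d=snap('side'); p2,_=snap('top','top8.png')
a=cv2.resize(p[130:280,190:400],(560,400)); b=cv2.resize(p2[150:220,275:375],(572,400))
cv2.imwrite('pics/v8.png',cv2.resize(np.hstack([a,b]),(800,283))[:,:,::-1])
E
```

```text
[-4.4  0.1 -2.1] [-0.19  0.76 -0.09] [ 0.6238 -0.0945  0.0154] [-2.2e-03  5.0e-04 -1.0e+00]
```

View pics/v8.png

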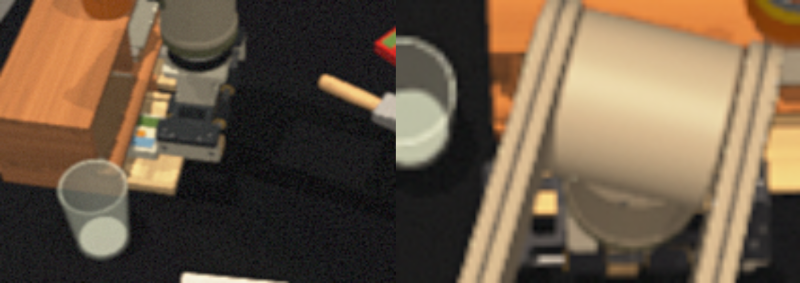

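The tray is mostly inside and the canvas is still flat. The load is relieved, so I'll push on in 0.5 mm rows while lifting slightly to compensate.

Request:
move_arm(
  deltas=[0.0005,0,-0.0001,0,0,0,0.2,0.001,0,-0.0002,0,0,0,0.2,0.001,0,-0.0002,0,0,0,0.2],
)

```text
t: 21.82
tool_pos: [0.6247, -0.0945, 0.0157]
orientation: [-3.14, -0.066, 0.004]
force: [-5.5, -0.8, -2.4]
opening: 0.0237
gripper_force: 25.0
```

Request:
move_arm(
  deltas=[0.0005,0,0,0,0,0,0.2,0.001,0,0,0,0,0,0.2,0.0015,0,0,0,0,0,0.2],
)

```text
t: 22.2
tool_pos: [0.6264, -0.0944, 0.0158]
orientation: [-3.14, -0.066, 0.003]
force: [-5.3, 0.0, -2.6]
opening: 0.024
gripper_force: 25.0
```

Request:
move_arm(
  deltas=[0.0005,0,0,0,0,0,0.2,0.001,0,0,0,0,0,0.2,0.0015,0,0,0,0,0,0.2,0.002,0,0,0,0,0,0.2],
)

```text
t: 22.7
tool_pos: [0.6298, -0.0946, 0.0168]
orientation: [3.141, 0.066, 0.001]
force: [-1.8, 0.3, -4.4]
opening: 0.024
gripper_force: 25.0
```

It snapped through (force dropped, tool jumped forward). I'll lower a touch and follow through gently.

Request:
move_arm(
  deltas=[0.0005,0,0.0003,0,0,0,0.2,0.001,0,0.0006,0,0,0,0.2,0.0015,0,0.0006,0,0,0,0.2,0.002,0,0.0006,0,0,0,0.2],
)

```text
t: 23.2
tool_pos: [0.6318, -0.0945, 0.0162]
orientation: [3.141, 0.066, 0.001]
force: [1.3, -0.3, -2.8]
opening: 0.0238
gripper_force: 25.0
```

Request:
move_arm(
  deltas=[0.0005,0,0,0,0,0,0.2,0.001,0,0,0,0,0,0.2,0.0015,0,0,0,0,0,0.2],
)

```text
t: 23.58
tool_pos: [0.6332, -0.0945, 0.0161]
orientation: [3.141, 0.066, 0.001]
force: [2.7, -0.5, -2.9]
opening: 0.0239
gripper_force: 25.0
```

Request:
move_arm(
  deltas=[0.0005,0,0.0002,0,0,0,0.2,0.001,0,0.0002,0,0,0,0.2,0.001,0,0.0002,0,0,0,0.2],
)

```text
t: 23.95
tool_pos: [0.634, -0.0944, 0.0158]
orientation: [3.141, 0.066, 0.0]
force: [3.1, 0.5, -2.1]
opening: 0.0237
gripper_force: 25.0
```

Request:
move_arm(
  deltas=[0.0005,0,0,0,0,0,0.2,0.001,0,0.0002,0,0,0,0.2,0.001,0,0.0002,0,0,0,0.2],
)

```text
t: 24.32
tool_pos: [0.6347, -0.0943, 0.0155]
orientation: [-3.141, -0.066, 0.001]
force: [0.4, -0.7, -0.7]
opening: 0.0238
gripper_force: 25.0
```

Request:
move_arm(
  deltas=[0.0005,0,0,0,0,0,0.2,0.0005,0,0,0,0,0,0.2,0.0005,0,0,0,0,0,0.2],
)

```text
t: 24.7
tool_pos: [0.6353, -0.0943, 0.0155]
orientation: [-3.141, -0.066, 0.0]
force: [0.5, -0.7, -2.7]
opening: 0.0237
gripper_force: 25.0
```

Request:
move_arm(
  deltas=[0.0005,0,0,0,0,0,0.2,0.001,0,0,0,0,0,0.2,0.001,0,0,0,0,0,0.2],
)

```text
t: 25.08
tool_pos: [0.6358, -0.0943, 0.0152]
orientation: [-3.141, -0.066, 0.002]
force: [-2.8, -0.2, -1.0]
opening: 0.0235
gripper_force: 25.0
```

Request:
move_arm(
  deltas=[0.0005,0,0,0,0,0,0.2,0.001,0,0,0,0,0,0.2,0.001,0,0,0,0,0,0.2],
)

```text
t: 25.45
tool_pos: [0.637, -0.0942, 0.0153]
orientation: [-3.141, -0.066, 0.001]
force: [-3.5, -0.7, -1.2]
opening: 0.024
gripper_force: 25.0
```

Request:
move_arm(
  deltas=[0,0,0,0,0,0,0.35,0,0,0,0,0,0,0.5,0,0,0,0,0,0,0.6,0,0,0,0,0,0,0.6,0,0,-0.01,0,0,0,0.6,0,0,-0.03,0,0,0,0.6,0,0,-0.06,0,0,0,0.6,-0.02,0,-0.09,0,0,0,0.6,-0.06,0,-0.12,0,0,0,0.6,-0.11,0,-0.14,0,0,0,0.6,-0.16,0,-0.16,0,0,0,0.6,-0.2,0,-0.17,0,0,0,0.6],
)

```text
t: 26.95
tool_pos: [0.4368, -0.1029, 0.1885]
orientation: [3.139, 0.066, 0.006]
force: [0.2, -0.1, -0.2]
opening: 0.0561
gripper_force: 0.0
```

```bash
python3 - <<'E'
from h import *
s=robot.read_state(); print(s['t'],s['force'].round(1),s['tool_pos'].round(4))
p,d=snap('side','side9.png'); p2,_=snap('top','top9.png')
a=cv2.resize(p[60:310,160:440],(448,400)); b=cv2.resize(p2[110:260,230:510],(747,400))
cv2.imwrite('pics/v9.png',cv2.resize(np.hstack([a,b]),(800,268))[:,:,::-1])
# handle front end
g=p2.max(2)
a=np.radians(2.4); ex=np.array([np.cos(a),np.sin(a)]); ey=np.array([-ex[1],ex[0]]); o=np.array([.776,-.1747])
k=comp(g>90,(330,205)); ys,xs=np.nonzero(k); print('lowest',xs[ys==ys.max()].mean(),ys.max())
w=rays('top',[(xs[ys==ys.max()].mean(),ys.max()+.5)],.021)[0]; print('handle front end rack',((w-o)@ex).round(4),((w-o)@ey).round(4))
E
```

```text
26.95 [ 0.2 -0.1 -0.2] [ 0.4368 -0.1029  0.1885]
lowest 330.5 213
handle front end rack -0.1604 0.0861
```

View pics/v9.png

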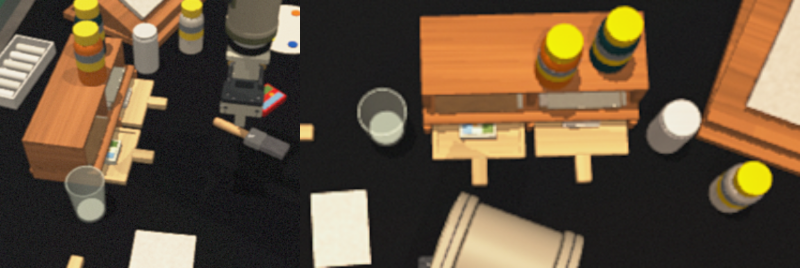

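The tray sits square in the left bay, with its handle at crop px (480,172) and the canvas flat on it. No bystander has moved and the arm is clear, so I'll hand in.

```bash
python3 -c "
from plant import robot
print(robot.close_job())"
```

```text
the job is handed in; nothing more can be done
None
```

The job is handed in: the wet canvas lies flat in the tray and the tray is in the left bay. I felt the catch snap and draw it in, then let go; the highest force read at the wrist was 16 N. The buffer itself couldn't be read, and the hand-in returned no verdict.

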